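Unlatch the torch case and click the torch into its clip

TASK

The torch was shut in its case without being clicked into its spring clip. Slide the thumb latch on the front of the case sideways so that the sprung cover pops wide open, then press the torch down until it snaps fully home in the clip. Leave the cover standing open, the torch lying level in its clip, and the things round the case where they are.

Things in the scene. Friction and masses are not known exactly. Their poses are not given: they have to be found in the camera images.
- torch_case: Low grey case fixed to the bench, 90 (x) by 180 (y) by 40 mm high tray with a 36 mm deep hollow cover on it (total 76 mm). Origin: centre of the tray's underside on the bench; x points to the hinge side (away from the robot when yaw is 0), y along the long side, z up. In front (-x side) a ledge with its top at z = 40 mm sticks out from x = -45 to -85 mm, from y = -55 to +55 mm, and carries the latch. Walls 4 mm, inside 82 by 172 mm. The case stands turned by up to 0.3 rad.
- case_cover (a joint): Angle of the cover about the hinge on the back rim (x = +45 mm, z = 40 mm in the case's frame): 0 shut, 1.95 fully open, leaning back beyond upright. A spring lifts it all the way by itself (about half a second) once the latch no longer covers its lip; it stays open.
- cover_front (a point): Middle of the outside of the cover's front wall, 58 mm above the bench when shut.
- thumb_latch (a joint): Travel of the latch along the case's +y (to the robot's left when the case's yaw is 0), in m: 0 at rest, 0.013 at its stop. It frees the cover after about 0.008 to 0.009. A spring (about 1 N at rest, 4 N at the stop) pushes it back when let go. A tongue on the latch lies over a lip of the cover, at y = 8 to 24 mm in the case's frame; both are clear of the nub.
- latch_nub (a point): Centre of the latch's upright thumb nub: a dark steel block 12 by 12 mm, 16 mm high, standing from 45 to 61 mm above the bench on the ledge; at rest at x = -66, y = -30 mm in the case's frame. Push its -y side face towards +y. The ledge beside it (top 40 mm) holds a small 5 mm wide end stop, 47 mm high, at y = -46.5 mm; all else on its -y side is clear above that height.
- torch_mid (a point): On the axis of the torch, where to press. Dark pocket torch, 127 mm long along the case's y, barrel 28 mm in diameter (head 33 mm, at the -y end), 120 g, within 7 mm of the middle of the case. Unclipped, it lies on the clip's arms, axis 44 mm above the bench; fully home, axis 25 mm (top of barrel 39 mm). Pushing it past the arms takes about 10 to 18 N straight down at first, then it drops in.
- clip_mid (a point): Centre of the spring clip in the case (axis of the torch when home), 25 mm above the bench, in the middle of the case. Two steel arms, 44 mm long along the case's y, stand at both sides of the barrel (tips 34 to 38 mm above the bench, gap 21 mm); they spread and snap over the barrel's widest part.
- masking_tape: Bystander: roll of tape, 104 mm across, 25 mm high, lying on the -y side of the case. Origin: centre of its underside.
- cast_part: Bystander: small cast knob, 55 mm across, 44 mm high, on the +y side of the case. Origin: centre of its underside.
- mould_half: Bystander: mould block 60 by 85 by 24 mm, beyond the roll of tape on the -y side. Origin: centre of its underside.

How it is judged:
By the outcome, as a careful person would: the job done as asked, in the order asked, and still so for the second after the job is handed in, with the robot touching nothing.
It also fails if it takes over 38 s, if anything falls off the work surface, if the arm or the gripper's body presses on something with over 40 N, if the wrist force passes 120 N, or if a joint passes its speed limit or range.

ROBOT

A 6-joint arm with a two-finger parallel gripper is mounted at the origin on a cart in front of the work surface, level with it; the furniture and walls round the work are solid. World frame = base frame: x ahead of the robot, y to its left, z up, the work surface at z = 0. Lengths are in m, angles in rad, forces in N, time in s.
With the tool pointing down it reaches from about 0.275 to 0.875 m from the base axis. Payload 12.5 kg.
Tool frame: the origin (TCP) lies on the centre line of the jaws, within the pads' length; the fingertips stand r.finger_overhang ahead of it and the grasp point (between the pads) lies 3 mm ahead of it (r.finger_overhang is the distance from the TCP to the fingertips, in m); z points along the fingers, y is the direction in which the jaws open and shut (so a half turn about z gives the same grasp; the last joint's range is limited). The gripper opens to 85 mm and grips with 20 to 120 N. Pads are 22 mm wide; open, the fingers measure 114 mm over their backs; the gripper's body (76 mm by 85 mm) begins 54 mm behind the grasp point. The pads swing forward as they close: fully open they stand 13 mm farther back than shut.
Start: joints at [-1.235, 0.351, 1.652, -0, 1.139, -0.085], TCP at [0.225, -0.502, 0.253] pointing down, gripper open.
Joint ranges: [-2.75, 2.75], [-0.79, 2.1], [0.01, 2.65], [-1.57, 4.71], [0.07, 3.14], [-2.87, 2.87]. Speed limits (rad/s): [2.22, 2.22, 2.79, 3.14, 3.14, 3.14].

INTERFACE

Orientations are given as a unit quaternion [x, y, z, w].
In Python, from cell import r, optics gives the robot as it stands. The module is installed in compiled form; this text tells all that it offers. Calls block until the motion is done:
- r.move_to(position, orientation): joint-space move of the TCP to a pose.
- r.move_linear(position, rot=None, vel=0.15): straight line of the TCP; rot=None keeps the orientation; vel is the mean speed in m/s.
- r.set_joints(angles): joint-space move.
- r.set_gripper(opening, squeeze=None): opening from 0.0 (shut) to 1.0 (fully open); squeeze is the grip in N (None keeps the last); returns when the fingers have stopped.
- r.sleep(seconds).
- r.inverse_kinematics(position, orientation): joint angles nearest the present ones, or None.
- optics.get_image(name): name is "scene" or "side" or "wrist"; returns a dict with "pixels" (480x640x3 uint8, red, green, blue), "depth" (480x640 float32, m along the optical axis (not along the pixel's ray), 0 where there is no reading), "fx", "fy", "cx", "cy" (pixels), "D" ([k1, k2, p1, p2, k3] as OpenCV has them; the pictures are not rectified), "camera_from_world" (4x4, takes a point from world to camera coordinates); the wrist camera has in their place "mount" (4x4, takes a point from camera to tool coordinates, whose origin is the TCP and whose axes are the flange's). Camera axes: x right, y down, z forward; pixel columns grow to the right and rows downward; lengths in m; the calibration is good to about 2 mm. A picture is of the moment at which its call begins: read the wrist's pose just before it.
A pose or a line that the arm cannot do raises r.PlanningError and nothing moves.
- r.hand_in(): hands the job in, once; it reports no verdict.
Readings, each from a call of its own:
- r.current_t(): time.
- r.current_q(): joint angles.
- r.current_qvel(): joint speeds.
- r.current_effort(): joint torques, N m.
- r.current_tool_pos(): TCP position.
- r.current_ee_rot(): TCP orientation.
- r.current_contact_force(): force on the tool from outside, world axes, zero at the start.
- r.current_torque(): the same for the moment, N m.
- r.current_opening(): opening from 0.0 (shut) to 1.0 (fully open).
Only numpy, scipy, OpenCV 4.12 (cv2) and the standard library are available. Lean on these libraries where they do the work, as an engineer would, in place of code of your own. Each camera call takes 0.05 s, during which the arm holds its last target. There are 200 camera calls.

## Working session

There is one attempt and no reset: what is moved stays moved. The work goes in short steps, each a Python script; the robot and the scene stay as the last script left them, time stands still between calls to the robot, and variables do not carry over. Pictures are saved under pics/ and viewed, about 8 in all and at most 12, crops included, and the job is handed in when it is done.

```bash
mkdir -p pics; python3 - <<'E'
from cell import r,optics
import numpy as np,cv2,pickle
ims={}
for n in("scene","side"):
    d=optics.get_image(n);ims[n]=d
    cv2.imwrite(f"pics/{n}0.png",d["pixels"][:,:,::-1])
    T=np.linalg.inv(d["camera_from_world"]);print(n,T.round(3).tolist(),d["fx"],d["cx"],d["cy"],d["D"],(d["depth"]>0).mean())
pickle.dump(ims,open("ims0.pkl","wb"))
print(r.current_t(),r.finger_overhang,r.current_tool_pos(),r.current_ee_rot(),r.current_opening())
E
```

```text
scene [[-0.664, -0.519, 0.538, -0.092], [-0.748, 0.455, -0.484, 0.581], [0.007, -0.724, -0.69, 0.776], [0.0, 0.0, 0.0, 1.0]] 593.0891565950111 318.8404446376842 240.47886138632109 [-0.12050301  0.          0.          0.          0.        ] 0.9958203125
side [[1.0, -0.002, 0.022, 0.439], [-0.022, -0.372, 0.928, -0.921], [0.006, -0.928, -0.372, 0.467], [0.0, 0.0, 0.0, 1.0]] 603.2123620117817 316.6899324055791 243.7181728153623 [-0.20998705  0.          0.          0.          0.        ] 0.9852994791666667
0.1 0.022 [ 0.22460665 -0.50173453  0.25282254] [ 9.77944664e-01  2.08863485e-01 -6.96969085e-05 -5.23737995e-04] 0.9980518881018973
```

View pics/scene0.png

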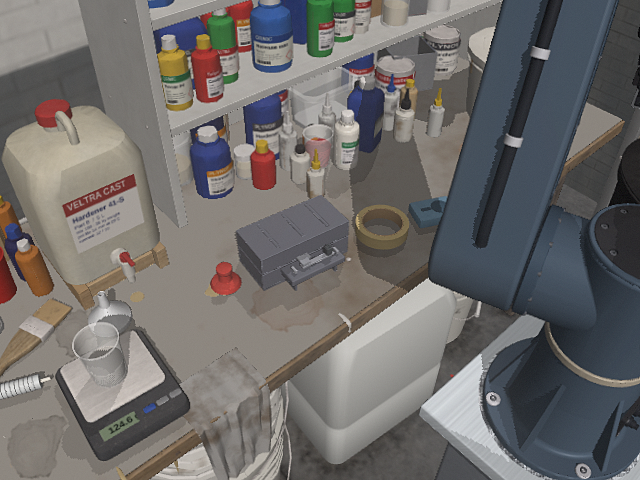

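View pics/side0.png

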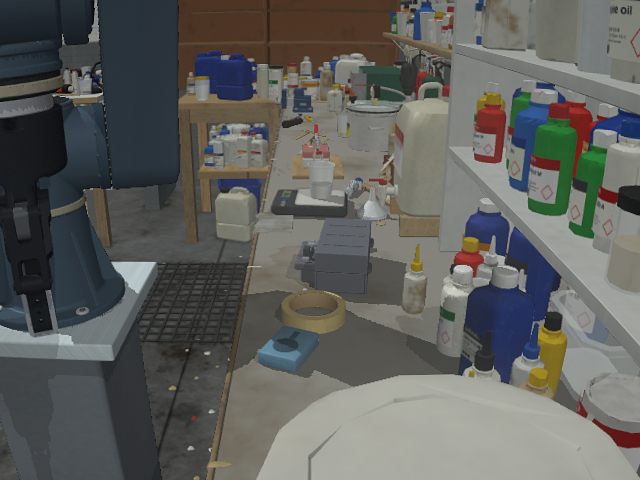

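The scene view shows the grey case around (292,240), with its ledge and latch towards the robot near (315,265). The tape is at (382,228), the red knob at (226,278) and the mould at (428,212). Next I'll localise them with depth.

```bash
cat >h.py <<'E'
import numpy as np,cv2
def cloud(d,T=None):
    h,w=d["depth"].shape
    K=np.array([[d["fx"],0,d["cx"]],[0,d["fy"],d["cy"]],[0,0,1]])
    u,v=np.meshgrid(np.arange(w),np.arange(h))
    p=cv2.undistortPoints(np.stack([u,v],-1).reshape(-1,1,2).astype(np.float64),K,np.array(d["D"])).reshape(h,w,2)
    P=np.dstack([p,np.ones((h,w))])*d["depth"][...,None]
    if T is None:T=np.linalg.inv(d["camera_from_world"])
    Q=P@T[:3,:3].T+T[:3,3]
    Q[d["depth"]<=0]=np.nan
    return Q
E
python3 - <<'E'
import pickle
from h import *
ims=pickle.load(open("ims0.pkl","rb"))
for n,box in(("scene",(190,225,295,355)),("side",(215,295,295,375))):
    d=ims[n];Q=cloud(d);y0,y1,x0,x1=box
    q=Q[y0:y1,x0:x1].reshape(-1,3) if n=="side" else Q[190:300,225:360].reshape(-1,3)
    t=q[(abs(q[:,2]-.076)<.006)]
    R=cv2.minAreaRect(t[:,:2].astype(np.float32)*1000)
    print(n,"top",len(t),np.median(t[:,2]),R)
    c,s=np.array(R[0])/1000,0
    # restrict to points by median-based trimming
    if n=="scene":
        for zz in(0.001,):
            b=q[abs(q[:,2])<.006];print("bench z",np.median(b[:,2]))
    for name,lo,hi in(("ledge",.034,.047),("nub",.054,.064)):
        g=q[(q[:,2]>lo)&(q[:,2]<hi)];print(name,len(g),np.nanmin(g,0).round(3),np.nanmax(g,0).round(3))
d=ims["scene"];Q=cloud(d);hsv=cv2.cvtColor(d["pixels"],cv2.COLOR_RGB2HSV)
def rep(n,m,zlo):
    p=Q[m&(Q[...,2]>zlo)&(Q[...,0]<.7)];print(n,len(p),cv2.minAreaRect(p[:,:2].astype(np.float32)*1000),np.nanmax(p[:,2]))
M=np.zeros((480,640),bool)
a=M.copy();a[200:255,350:415]=1;rep("tape",a&(hsv[...,1]>70),.02)
a=M.copy();a[255:300,205:245]=1;rep("knob",a&(hsv[...,1]>150),.005)
a=M.copy();a[190:235,408:432]=1;rep("mould",a&(hsv[...,0]>90)&(hsv[...,1]>80),.018)
cv2.imwrite("pics/crop1.png",cv2.resize(d["pixels"][185:305,225:365,::-1],None,fx=5,fy=5,interpolation=cv2.INTER_CUBIC))
# obstacles within 0.25m above z=.08
o=Q[(Q[...,2]>.09)&(abs(Q[...,1]+.0)<.4)&(Q[...,0]>.4)]
for y in np.arange(-.4,.4,.1):
    g=o[(o[:,1]>=y)&(o[:,1]<y+.1)&(o[:,2]<.6)]
    if len(g):print(round(y,1),"min x",np.percentile(g[:,0],2).round(3))
E
```

```text
scene top 3757 0.07649754559273125 ((512.570068359375, 99.9668960571289), (181.4565887451172, 95.0186767578125), 82.34839630126953)
bench z 0.00025180067342145396
ledge 1476 [0.422 0.014 0.034] [0.569 0.24  0.047]
nub 509 [0.436 0.015 0.054] [0.569 0.196 0.064]
side top 1951 0.0763688348128912 ((514.192626953125, 96.81671905517578), (185.31837463378906, 90.25367736816406), 82.56195831298828)
ledge 763 [0.425 0.002 0.034] [0.574 0.175 0.047]
nub 349 [0.439 0.002 0.054] [0.568 0.159 0.064]
tape 839 ((446.6705322265625, -81.69307708740234), (127.36589050292969, 106.97681427001953), 55.23659133911133) 0.029196644468719057
knob 581 ((533.457763671875, 236.74270629882812), (51.14238739013672, 45.901100158691406), 56.39115524291992) 0.04690311763058885
mould 15 ((423.1077880859375, -163.96334838867188), (42.924110412597656, 55.412811279296875), 66.53085327148438) 0.026214053988393493
-0.4 min x 0.644
-0.3 min x 0.651
-0.2 min x 0.642
-0.1 min x 0.715
-0.0 min x 0.714
0.1 min x 0.714
0.2 min x 0.654
0.3 min x 0.644
```

View pics/crop1.png

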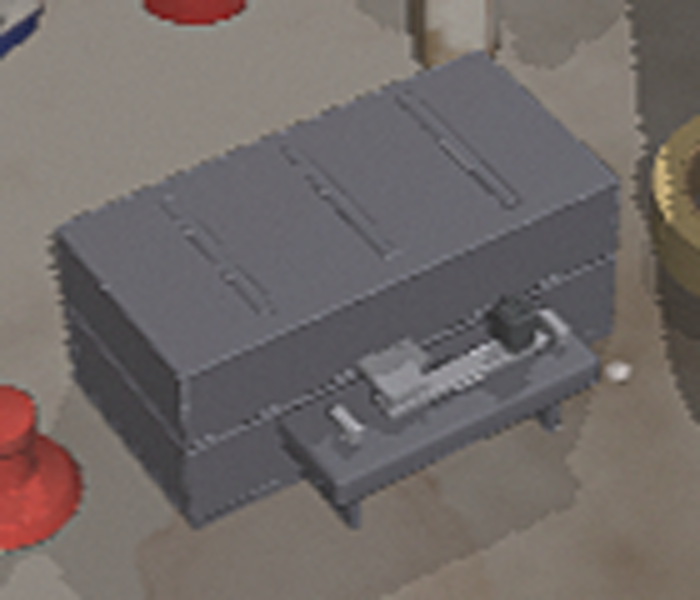

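The crop shows the case with its ledge and the dark nub at full-image position about (328,249). Both views agree on the case centre, near (0.513, 0.098), with yaw about -0.13. I'll verify with the nub, then stage.

```bash
cat >>h.py <<'E'
C=np.array([.5135,.0985]);YAW=-.1325
def w(x,y,z): 
    c,s=np.cos(YAW),np.sin(YAW);return np.array([C[0]+c*x-s*y,C[1]+s*x+c*y,z])
def loc(Q):
    c,s=np.cos(YAW),np.sin(YAW);p=Q[...,:2]-C;return np.dstack([c*p[...,0]+s*p[...,1],-s*p[...,0]+c*p[...,1],Q[...,2]])
E
python3 - <<'E'
import pickle
from h import *
from cell import r,optics
ims=pickle.load(open("ims0.pkl","rb"))
for n in ims:
    d=ims[n];L=loc(cloud(d));g=d["pixels"].max(2)
    m=(L[...,2]>.046)&(L[...,2]<.066)&(L[...,0]>-.09)&(L[...,0]<-.052)&(abs(L[...,1])<.055)
    print(n,"raised",m.sum());mm=m&(L[...,1]<0);p=L[mm];print(p.min(0).round(4),p.max(0).round(4),np.median(p,0).round(4))
    t=L[(abs(L[...,2]-.076)<.004)&(abs(L[...,0])<.06)&(abs(L[...,1])<.11)];print("top pct",np.percentile(t,[1,99],axis=0).round(4).tolist())
d=optics.get_image("wrist");print(d["mount"].round(3))
for a in(YAW,YAW+np.pi):
    q=np.array([np.cos(a/2),np.sin(a/2),0,0]);print(a,r.inverse_kinematics(w(-.068,-.065,.15),q),r.inverse_kinematics(w(0,0,.05),q))
E
```

```text
scene raised 252
[-0.0749 -0.0475  0.0461] [-0.0611 -0.0011  0.0657] [-0.0692 -0.0258  0.0522]
top pct [[-0.046, -0.0866, 0.0727], [0.0436, 0.0904, 0.0796]]
side raised 142
[-0.0723 -0.0488  0.0461] [-0.0598 -0.024   0.0638] [-0.0652 -0.0348  0.055 ]
top pct [[-0.043, -0.0911, 0.0728], [0.0449, 0.0867, 0.0791]]
[[-0.002 -0.959 -0.283  0.072]
 [ 1.    -0.001 -0.001 -0.   ]
 [ 0.    -0.283  0.959 -0.12 ]
 [ 0.     0.     0.     1.   ]]
-0.1325 [-7.88091573e-03  3.06513652e-01  2.02178690e+00 -4.44089210e-16
  8.13292103e-01  1.69541541e+00] [ 1.00467474e-01  6.06081422e-01  1.85671122e+00 -4.44089210e-16
  6.78800006e-01  1.80376380e+00]
3.0090926535897933 [-7.88091573e-03  3.06513652e-01  2.02178690e+00 -4.44089210e-16
  8.13292103e-01 -1.44617724e+00] [ 1.00467474e-01  6.06081422e-01  1.85671122e+00 -4.44089210e-16
  6.78800006e-01 -1.33782885e+00]
```

```bash
cat >>h.py <<'E'
A=YAW+np.pi;QT=np.array([np.cos(A/2),np.sin(A/2),0,0])
OH=.022
E
python3 - <<'E'
from h import *
from cell import r,optics
r.set_gripper(0.0,20)
print(r.current_t(),r.finger_overhang,r.current_opening())
r.move_to(w(-.070,-.068,.12+OH),QT)
print(r.current_t(),r.current_tool_pos(),w(-.070,-.068,.142),r.current_contact_force())
r.move_linear(w(-.070,-.068,.052+OH),vel=.08)
print(r.current_t(),r.current_contact_force())
d=optics.get_image("side");L=loc(cloud(d))
# finger points: near tip
m=(L[...,2]>.03)&(L[...,2]<.11)&(abs(L[...,0]+.07)<.025)&(L[...,1]<-.051)&(L[...,1]>-.1)
p=L[m];print(len(p),np.percentile(p,[1,50,99],axis=0).round(4).tolist())
cv2.imwrite("pics/side1.png",cv2.resize(d["pixels"][150:310,230:390,::-1],None,fx=3.7,fy=3.7,interpolation=cv2.INTER_CUBIC))
E
```

```text
0.9167 0.022 -0.0017286204471804061
3.0417 [0.43543568 0.03983355 0.14212878] [0.43512991 0.04034392 0.142     ] [ 0.39684989 -0.28583596 -0.77745775]
4.0417 [-0.60476681  0.06521992 -0.05138062]
458 [[-0.0826, -0.0996, 0.0309], [-0.0664, -0.0758, 0.0706], [-0.0504, -0.0513, 0.1086]]
```

View pics/side1.png

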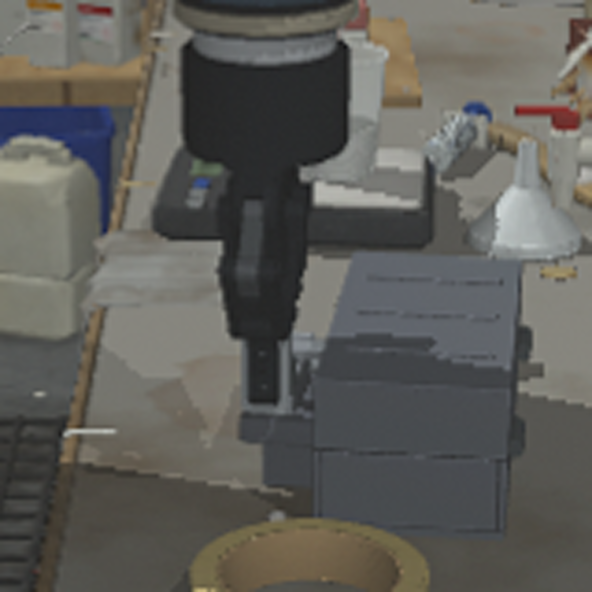

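The shut finger stands over the ledge on the nub's -y side, clear of the cover, and the force reading is about zero. Next I'll push in steps and watch the force.

```bash
python3 - <<'E'
from h import *
from cell import r,optics
yc=None
for y in np.arange(-.060,-.020,.002):
    r.move_linear(w(-.070,y,.052+OH),vel=.05)
    f=r.current_contact_force();c,s=np.cos(YAW),np.sin(YAW);fy=-s*f[0]+c*f[1];fx=c*f[0]+s*f[1]
    print(round(r.current_t(),2),round(y,4),"fx %.1f fy %.1f fz %.1f"%(fx,fy,f[2]),(loc(r.current_tool_pos()[None,None])[0,0]).round(4))
    if yc is None and fy<-.9: yc=y
    if yc is not None and y-yc>.006:
        d=optics.get_image("scene");L=loc(cloud(d))
        n=((abs(L[...,2]-.076)<.004)&(abs(L[...,0])<.04)&(abs(L[...,1])<.08)).sum();print("top pts",n)
        if n<1500: break
    if fy<-10: break
r.sleep(.6)
d=optics.get_image("scene");cv2.imwrite("pics/scene2.png",d["pixels"][100:400,150:550,::-1].repeat(2,0).repeat(2,1))
print(r.current_t())
E
```

```text
4.4 -0.06 fx 0.6 fy -0.3 fz -0.5 [-0.0699 -0.0596  0.0742]
4.65 -0.058 fx -0.0 fy 0.3 fz 0.0 [-0.07   -0.0579  0.074 ]
4.9 -0.056 fx 0.9 fy 0.1 fz 0.6 [-0.07   -0.0559  0.074 ]
5.15 -0.054 fx 0.5 fy 0.6 fz 0.9 [-0.07   -0.0539  0.074 ]
5.4 -0.052 fx 0.1 fy -0.4 fz 0.2 [-0.07   -0.0519  0.074 ]
5.65 -0.05 fx 0.6 fy 0.5 fz 0.0 [-0.07   -0.0499  0.074 ]
5.9 -0.048 fx 0.5 fy -0.1 fz 0.4 [-0.07   -0.0479  0.074 ]
6.15 -0.046 fx -0.2 fy -1.7 fz -0.6 [-0.07  -0.046  0.074]
6.4 -0.044 fx 0.6 fy -1.3 fz -0.9 [-0.07  -0.044  0.074]
6.65 -0.042 fx -0.4 fy -2.9 fz -1.9 [-0.07   -0.0419  0.074 ]
6.9 -0.04 fx 0.5 fy -2.4 fz 0.6 [-0.07   -0.0399  0.074 ]
top pts 1978
7.2 -0.038 fx -0.1 fy -3.7 fz -1.1 [-0.07   -0.0379  0.074 ]
top pts 0
7.9
```

View pics/scene2.png

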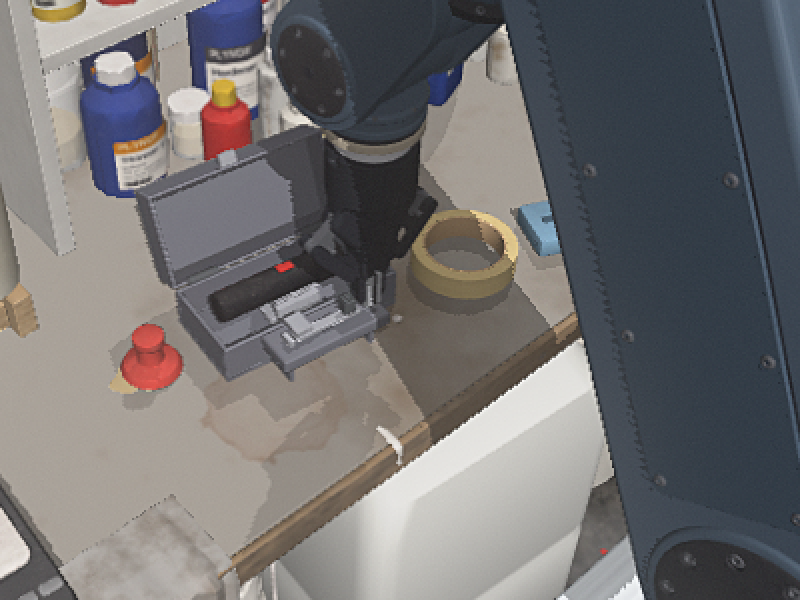

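The cover is wide open and the dark torch lies unclipped in the tray (crop about (270,290)). The bystanders are untouched. I'll back off and measure the torch from above.

```bash
python3 - <<'E'
from h import *
from cell import r,optics
from scipy.spatial.transform import Rotation as R
r.move_linear(w(-.070,-.060,.052+OH),vel=.1)
r.move_linear(w(-.070,-.060,.13+OH),vel=.15)
r.move_linear(w(-.03,0,.17+OH),vel=.15)
r.sleep(.2)
p=np.array(r.current_tool_pos());q=r.current_ee_rot();print(r.current_t(),r.current_contact_force())
T=np.eye(4);T[:3,:3]=R.from_quat(q).as_matrix();T[:3,3]=p
d=optics.get_image("wrist");L=loc(cloud(d,T@d["mount"]));s=optics.get_image("side");S=loc(cloud(s));c=optics.get_image("scene");Cc=loc(cloud(c))
for n,X,dd in(("wrist",L,d),("side",S,s),("scene",Cc,c)):
    g=dd["pixels"].max(2)
    m=(abs(X[...,0])<.03)&(abs(X[...,1])<.082)&(X[...,2]>.045)&(X[...,2]<.07)&(g<90)
    P=X[m]
    if len(P)<20: print(n,len(P));continue
    print(n,len(P),np.percentile(P,[1,50,99],axis=0).round(4).tolist())
    for y in np.arange(-.07,.07,.02):
        k=P[(P[:,1]>=y)&(P[:,1]<y+.02)]
        if len(k)>5:print("  y",round(y+.01,3),len(k),"x med %.4f ztop %.4f"%((k[:,0].min()+k[:,0].max())/2,np.percentile(k[:,2],95)))
cv2.imwrite("pics/wrist3.png",d["pixels"][:,:,::-1])
E
```

```text
9.8333 [-0.48425612 -1.03879643 -0.46153438]
wrist 4777 [[-0.0171, -0.0515, 0.0456], [-0.0062, 0.0095, 0.0557], [0.011, 0.0712, 0.0604]]
  y -0.06 118 x med -0.0020 ztop 0.0601
  y -0.04 906 x med -0.0023 ztop 0.0603
  y -0.02 813 x med -0.0022 ztop 0.0596
  y 0.0 561 x med -0.0022 ztop 0.0575
  y 0.02 754 x med -0.0019 ztop 0.0579
  y 0.04 761 x med -0.0020 ztop 0.0579
  y 0.06 771 x med -0.0020 ztop 0.0580
  y 0.08 93 x med -0.0020 ztop 0.0578
side 463 [[-0.0141, -0.0573, 0.0453], [0.0022, -0.0197, 0.0554], [0.0158, 0.0682, 0.0612]]
  y -0.06 138 x med 0.0006 ztop 0.0593
  y -0.04 83 x med 0.0006 ztop 0.0612
  y -0.02 36 x med 0.0004 ztop 0.0592
  y 0.0 42 x med 0.0003 ztop 0.0579
  y 0.02 57 x med 0.0011 ztop 0.0591
  y 0.04 56 x med 0.0006 ztop 0.0581
  y 0.06 49 x med 0.0006 ztop 0.0583
scene 921 [[-0.0174, -0.0522, 0.0454], [-0.0083, 0.0133, 0.0555], [0.0102, 0.0729, 0.062]]
  y -0.06 23 x med -0.0044 ztop 0.0597
  y -0.04 160 x med -0.0044 ztop 0.0619
  y -0.02 154 x med -0.0029 ztop 0.0601
  y 0.0 100 x med -0.0036 ztop 0.0589
  y 0.02 144 x med -0.0031 ztop 0.0592
  y 0.04 142 x med -0.0034 ztop 0.0594
  y 0.06 147 x med -0.0028 ztop 0.0596
  y 0.08 51 x med -0.0025 ztop 0.0586
```

View pics/wrist3.png

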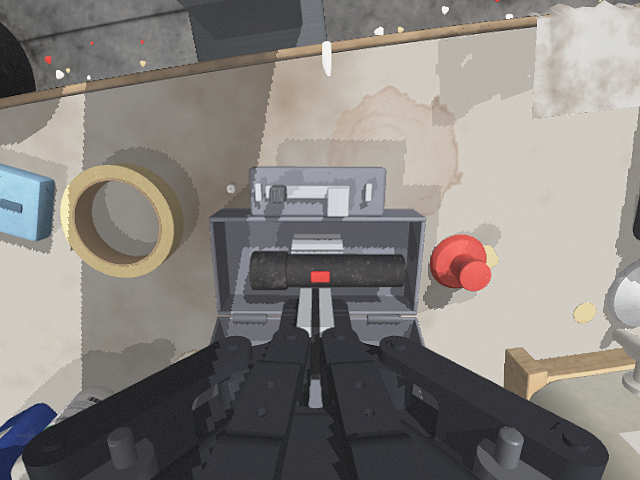

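The wrist view shows the torch (about (328,272)) lying level on the arms. Barrel top is at 58 mm and head top at 60 mm, as specified for unclipped, with the axis at x ≈ -1.5 mm and mid y ≈ +7 mm. Pressing now.

```bash
python3 - <<'E'
from h import *
from cell import r,optics
x,y=-.0015,.004
r.move_linear(w(x,y,.10+OH),vel=.15)
r.move_linear(w(x,y,.062+OH),vel=.06)
for z in np.arange(.0595,.0365,-.001):
    r.move_linear(w(x,y,z+OH),vel=.03)
    f=r.current_contact_force()
    print(round(r.current_t(),2),round(z,4),np.round(f,1),round(r.current_tool_pos()[2]-OH,4))
    if f[2]>(22 if z<.043 else 45): break
E
```

```text
11.68 0.0595 [-0.3  0.2  0.7] 0.0596
11.93 0.0585 [0.3 0.6 0.1] 0.0585
12.18 0.0575 [-1.6  0.2  5.4] 0.0579
12.43 0.0565 [-2.9  0.   6.5] 0.0569
12.68 0.0555 [-2.1  0.4 10.6] 0.0563
12.93 0.0545 [-2.3  0.5 10.2] 0.0554
13.18 0.0535 [-1.9  0.7 12.4] 0.0545
13.43 0.0525 [-1.2  0.2 11.6] 0.0535
13.68 0.0515 [-1.1  1.1  9.4] 0.0524
13.93 0.0505 [-2.   0.9  9.2] 0.0513
14.18 0.0495 [0.2 0.5 7.5] 0.0503
14.43 0.0485 [-0.5  0.   7.9] 0.0492
14.68 0.0475 [-0.4  0.9  5. ] 0.048
14.93 0.0465 [0.4 0.4 3.8] 0.0469
15.18 0.0455 [0.6 0.2 3.4] 0.0456
15.43 0.0445 [-0.3 -0.1  0.6] 0.0443
15.68 0.0435 [-0.1  0.1 -0.7] 0.0433
15.93 0.0425 [ 0.1 -0.1 -0.2] 0.0423
16.18 0.0415 [ 0.5 -0.5 -0.1] 0.0414
16.43 0.0405 [-0.3 -0.5 -0.4] 0.0404
16.68 0.0395 [-0.7  0.2  0.3] 0.0394
16.93 0.0385 [-0.8  0.5  5.3] 0.0389
17.18 0.0375 [-2.6 -1.5 14.9] 0.0387
```

It peaked at about 12 N, then snapped, and there's now a hard stop at 38.7 mm, matching the barrel's home top of 39 mm. I'll retreat and check.

```bash
python3 - <<'E'
from h import *
from cell import r,optics
from scipy.spatial.transform import Rotation as R
x,y=-.0015,.004
r.move_linear(w(x,y,.10+OH),vel=.12)
r.move_linear(w(-.03,0,.17+OH),vel=.15)
r.sleep(.2)
p=np.array(r.current_tool_pos());q=r.current_ee_rot()
T=np.eye(4);T[:3,:3]=R.from_quat(q).as_matrix();T[:3,3]=p
d=optics.get_image("wrist");L=loc(cloud(d,T@d["mount"]))
c=optics.get_image("scene");Cc=loc(cloud(c))
for n,X,dd in(("wrist",L,d),("scene",Cc,c)):
    m=(abs(X[...,0])<.025)&(abs(X[...,1])<.082)&(X[...,2]>.027)&(X[...,2]<.07)&(dd["pixels"].max(2)<90)
    P=X[m]
    for yy in np.arange(-.07,.09,.02):
        k=P[(P[:,1]>=yy)&(P[:,1]<yy+.02)]
        if len(k)>5:print(n," y",round(yy+.01,3),len(k),"x mid %.4f ztop %.4f"%((k[:,0].min()+k[:,0].max())/2,np.percentile(k[:,2],95)))
# retreat clear
r.move_linear(w(-.13,-.02,.27),vel=.2)
d=optics.get_image("scene");s=optics.get_image("side")
cv2.imwrite("pics/end.png",np.hstack([cv2.resize(d["pixels"][130:330,180:450,::-1],(405,300)),cv2.resize(s["pixels"][160:380,230:430,::-1],(395,300))]))
print(r.current_t(),r.current_contact_force())
import pickle
a=pickle.load(open("ims0.pkl","rb"))
hs=lambda im:cv2.cvtColor(im["pixels"],cv2.COLOR_RGB2HSV)
for nm,b,k,lo,hi,s0 in(("tape",(280,345,275,355),"side",15,35,70),("mould",(315,375,250,325),"side",90,110,70),("knob",(255,300,205,245),"scene",0,12,150)):
    for im in(a[k],s if k=="side" else d):
        h=hs(im)[b[0]:b[1],b[2]:b[3]];m=(h[...,0]>=lo)&(h[...,0]<=hi)&(h[...,1]>s0);v,u=np.nonzero(m);print(nm,m.sum(),u.mean().round(2),v.mean().round(2))
E
```

```text
wrist  y -0.06 109 x mid -0.0023 ztop 0.0411
wrist  y -0.04 777 x mid -0.0023 ztop 0.0412
wrist  y -0.02 631 x mid -0.0028 ztop 0.0404
wrist  y 0.0 339 x mid -0.0006 ztop 0.0386
wrist  y 0.02 542 x mid -0.0011 ztop 0.0387
wrist  y 0.04 671 x mid -0.0011 ztop 0.0388
wrist  y 0.06 674 x mid -0.0011 ztop 0.0388
wrist  y 0.08 83 x mid -0.0012 ztop 0.0384
scene  y -0.06 22 x mid -0.0033 ztop 0.0430
scene  y -0.04 151 x mid -0.0023 ztop 0.0431
scene  y -0.02 117 x mid -0.0015 ztop 0.0417
scene  y 0.0 55 x mid -0.0038 ztop 0.0403
scene  y 0.02 116 x mid -0.0003 ztop 0.0408
scene  y 0.04 134 x mid -0.0025 ztop 0.0400
scene  y 0.06 141 x mid -0.0028 ztop 0.0401
scene  y 0.08 46 x mid 0.0002 ztop 0.0399
19.7 [ 0.16051749  0.68771139 -0.60269328]
tape 2036 38.81 30.78
tape 2027 38.79 30.81
mould 1676 38.09 34.17
mould 1815 38.16 33.46
knob 609 19.67 25.01
knob 626 20.12 24.88
```

View pics/end.png

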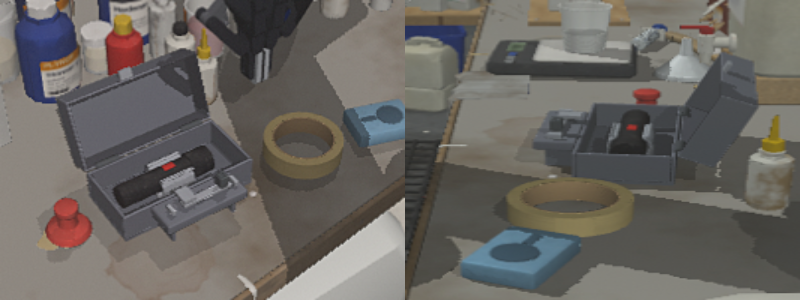

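The closing views show the cover wide open, the torch gripped level by both arms, the gripper clear, and the tape, mould and knob where they were.

```bash
python3 -c "
from cell import r
r.hand_in();print(r.current_t())"
```

```text
the job is handed in; nothing more can be done
the job is handed in; nothing more can be done
```

The job is done and handed in, at about 20 s of the 38 s allowed.

- **Latch and cover:** I pushed the latch nub about 9 mm sideways with the shut fingers, at under 4 N. The cover sprang wide open and was still open in the last pictures.
- **Torch:** I pressed the torch down until it snapped home. The force peaked at about 12 N, fell to zero, then met a hard stop with the fingertips at 38.7 mm.
- **Torch height:** The wrist camera then put the barrel top at 38.4–38.8 mm along its length and the head top at 41 mm. That means the torch is level and fully home (39 mm expected). The scene camera read about 1.5 mm higher, within its calibration.
- **Things round the case:** The tape, knob and mould showed no shift beyond about 0.7 px. The mould's pixel count rose from 1676 to 1815. I took this to be a lighting or shadow change and did not check it further.
- **At the end:** The gripper stood clear of everything, with a force reading of about zero.

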